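Change over the pop-up stick canisters

TASK

Two identical pop-up canisters for wooden applicator sticks stand on the table; pressing the round cap all the way down and letting go makes it stay down if it was up, and come up if it was down. The one standing open is empty: first press it shut so that it stays down. Then press the other, shut one so that it pops up, and leave it open, ready for use, with the empty one still shut.

Things in the scene. Friction and masses are not known exactly. Their poses are not given: they have to be found in the camera images.
- can_a_top (a point): Centre of the cap's upper face on the canister that starts open (empty, no sticks under the cap); it moves with the cap. Canister: upright white plastic cylinder 74 mm in diameter, rim 60 mm above the table, fixed to the table. Cap: flat metal disc 56 mm in diameter and 12 mm thick, which sinks into the canister on a grey post. The upper face stands 98 mm above the table when open (up), about 74 mm when latched shut, 62 mm when pressed fully down. z points up.
- can_a_lift (a joint): How far this cap is pressed down, in m: 0 = up (open), about 0.024 = latched shut, 0.036 = fully down (hard stop). It takes 1.5 N to start and at most about 4 N on the way; more means the stop is reached. Push-push latch: press to the stop and let go; from open it springs back to 0.024 and stays, from shut it comes all the way up. A press short of 0.031 may not switch it.
- can_b_top (a point): The same point on the other canister, of the same make and size, which starts latched shut (upper face 74 mm above the table) and is full of thin wooden sticks round its grey post.
- can_b_lift (a joint): How far the other cap is pressed down, in m, with the same scale, spring and latch: starts at about 0.024 (latched shut).
Things that resemble listed ones, but are neither listed nor needed, are in the scene too. What is shaped like the part that bears can_a_top but orange is not meant.

How it is judged:
On the way, in this order (a step that is already met when the one before it is completed fails the run):
1. the empty canister is latched shut (value of joint can_a_lift between 0.021 and 0.027 m), for 0.3 s.
2. the full canister has popped open (value of joint can_b_lift below 0.004 m), for 0.3 s.
At the end, for the whole second after the job is handed in: The canister that began open is latched shut (its cap 21 to 27 mm below fully up) and the one that began shut stands open (its cap within 4 mm of fully up) (all of step 1 and value of joint can_b_lift below 0.004 m); the robot touches nothing.
It also fails if it takes over 35 s, if anything falls off the work surface, if the arm or the gripper's body presses on something with over 40 N, if the wrist force passes 120 N, or if a joint passes its speed limit or range.

ROBOT

A 7-joint arm with a two-finger parallel gripper is mounted at the origin on the work surface; the furniture and walls round the work are solid. World frame = base frame: x ahead of the robot, y to its left, z up, the work surface at z = 0. Lengths are in m, angles in rad, forces in N, time in s.
With the tool pointing down it reaches from about 0.4 to 0.85 m from the base axis. Payload 4.5 kg.
Tool frame: the origin (TCP) lies on the centre line of the jaws, within the pads' length; the fingertips stand r.tips_ahead ahead of it and the grasp point (between the pads) is the TCP (r.tips_ahead is the distance from the TCP to the fingertips, in m); z points along the fingers, y is the direction in which the jaws open and shut (so a half turn about z gives the same grasp; the last joint's range is limited). The gripper opens to 88 mm and grips with 3 to 60 N. Pads are 18 mm wide; open, the fingers measure 123 mm over their backs; the gripper's body (75 mm by 187 mm) begins 45 mm behind the grasp point.
Start: joints at [-1.287, 0.689, -0.195, 1.565, 0.157, 0.902, -0.215], TCP at [0.154, 0.606, 0.258] pointing down, gripper open.
Joint ranges: [-3.01, 3.01], [-0.46, 2.08], [-1.47, 1.51], [0.13, 2.56], [-1, 4.14], [0.04, 2.09], [-2.66, 2.66]. Speed limits (rad/s): [2.57, 2.57, 3.14, 3.14, 3.14, 3.14, 3.14].

INTERFACE

Orientations are given as a unit quaternion [x, y, z, w].
In Python, from plant import r gives the robot as it stands.
- The arm moves only by the shell command python3 -m inch 'ROWS' [FORCE]. ROWS is JSON, a list of rows, each a list of 5 numbers: the shift along the world's x, y, z in units of 25 mm (1.0 is 25 mm), then the turn about the world's z in units of 6 degrees (1.0 is 6 degrees), then the finger opening in mm, from 0 to 88.1. A call has 1 to 5 rows; each row shifts and turns the commanded pose from where the row before left it; what a row does not reach is not made up. A row lasts 1/10 s, in which the tool goes at most 50 mm and 8.59 degrees, less where a joint would pass 70% of its speed; a pose out of reach is approached as far as the arm can. A call is refused whole if a number of a shift passes 1 or a number of a turn 1, either way. A call with a gripper value outside its range is refused whole. The fingers move at their own pace and stop on an object; FORCE is the grip in N (left out, the last holds). Time passes only in rows, so rows that do not move let the fingers close. It gives the time, the measured TCP pose, the force and the opening at its end, in the units of the state.
- r.get_state(): the state, without advancing time (a new reading comes with each control period).
- r.snapshot(name): name is "scene" or "top" or "wrist"; returns a dict with "pixels" (400x640x3 uint8, red, green, blue), "range_z" (400x640 float32, m along the optical axis (not along the pixel's ray), 0 where there is no reading), "K" (3x3 intrinsics, pixels), "position" and "attitude" of the camera in the world. Camera axes: x right, y up, looking along -z (the intrinsics and any distortion apply to the point x, -y, -z); pixel columns grow to the right and rows downward; lengths in m; the calibration is good to about 2 mm. A picture is of the moment at which its call begins.
- r.finish_job(): hands the job in, once; it reports no verdict.
The state is a dict: "clock": time; "q": joint angles; "qd": joint speeds; "joint_torque": joint torques, N m; "tool_pos": TCP position; "eef_rot": TCP orientation; "contact_force": force on the tool from outside, world axes, zero at the start; "moment": the same for the moment, N m; "opening": opening from 0.0 (shut) to 1.0 (fully open).
Only numpy, scipy, OpenCV 4.12 (cv2) and the standard library are available. Lean on these libraries where they do the work, as an engineer would, in place of code of your own. Each camera call takes 0.05 s, during which the arm holds its last target. There are 200 camera calls.

## Working session

There is one attempt and no reset: what is moved stays moved. The work goes in short steps, Python scripts to look and compute and a shell command to move; the robot and the scene stay as the last step left them, time stands still between calls to the robot, and variables do not carry over. Pictures are saved under pics/ and viewed, about 8 in all and at most 12, crops included, and the job is handed in when it is done.

```bash
mkdir -p pics
cat > h.py <<'E'
from plant import r
import cv2,numpy as np
from scipy.spatial.transform import Rotation as R
def snap(n):
    s=r.snapshot(n); return s
def rot(s):
    a=np.array(s["attitude"],float)
    return a if a.shape==(3,3) else R.from_quat(a).as_matrix()
def cloud(s):
    K=s["K"];d=s["range_z"];v,u=np.mgrid[:400,:640]
    p=np.stack([(u-K[0,2])/K[0,0]*d,-(v-K[1,2])/K[1,1]*d,-d],-1)
    return p@rot(s).T+np.array(s["position"])
E
python3 - <<'E'
from h import *
for n in("scene","top"):
    s=snap(n);cv2.imwrite(f"pics/{n}0.png",s["pixels"][...,::-1]);np.savez(f"{n}0.npz",**s)
    print(n,s["K"].tolist(),s["position"],s["attitude"],[k for k in s])
st=r.get_state();print(st["clock"],st["tool_pos"],st["eef_rot"],st["opening"],r.tips_ahead)
E
```

```text
scene [[473.34617686888333, 0.0, 314.8828316407719], [0.0, 473.34617686888333, 197.82018136685537], [0.0, 0.0, 1.0]] [ 0.01316002 -0.40532902  0.80366785] [ 0.30552758 -0.14022837 -0.4150582   0.84540854] ['pixels', 'range_z', 'K', 'position', 'attitude']
top [[502.2128704332616, 0.0, 310.8917178047417], [0.0, 502.2128704332616, 201.0165086740051], [0.0, 0.0, 1.0]] [ 0.38527553 -0.00582069  1.01111871] [ 0.03715075 -0.03954819 -0.69831495  0.71373104] ['pixels', 'range_z', 'K', 'position', 'attitude']
0.1 [0.15442899 0.60506747 0.25700784] [ 1.24543849e-01  9.92213760e-01 -8.26013880e-04 -3.45776711e-05] 1.0002679674887742 0.019
```

View pics/scene0.png

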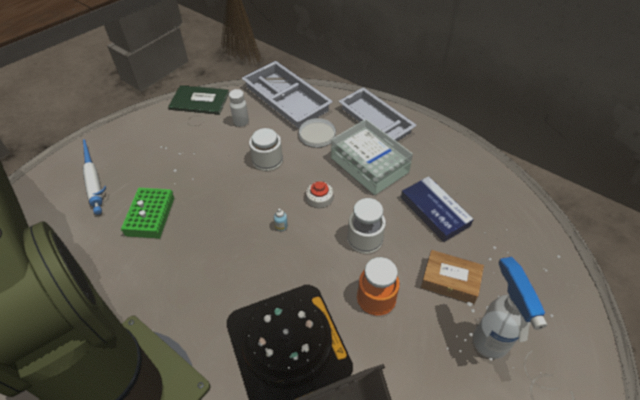

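View pics/top0.png

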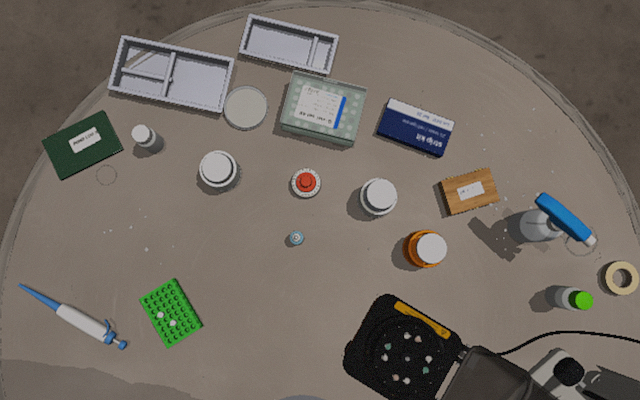

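Candidates: the white canister at scene (367,222) / top (378,196) has its cap raised, so it is A (open). The white one at scene (266,147) / top (218,170) has a low cap, so it is B (shut). The orange one at scene (380,285) / top (427,248) is excluded by its colour. Next I'll confirm this in one crop and measure.

```bash
cat > m.py <<'E'
from h import *
def cap(s,c,z,w=42):
    """bright low-saturation disc at height z (depth mask) -> centre"""
    P=cloud(s);v,u=np.mgrid[:400,:640]
    m=((abs(P[...,2]-z)<.006)&(np.hypot(u-c[0],v-c[1])<w)).astype(np.uint8)
    cs=max(cv2.findContours(m,0,1)[0],key=cv2.contourArea)
    (x,y),a,_=cv2.fitEllipse(cs)
    K=s["K"];d=rot(s)@np.array([(x-K[0,2])/K[0,0],-(y-K[1,2])/K[1,1],-1]);o=np.array(s["position"])
    p=o+d*(z-o[2])/d[2]
    zz=np.median(P[...,2][m>0]); return p.round(4),(round(x),round(y)),np.round(a,1),round(float(zz),4)
E
python3 - <<'E'
from m import *
for n,A,B in(("scene",(367,212),(266,140)),("top",(378,196),(218,168))):
    s=np.load(n+"0.npz"); print(n,"A",cap(s,A,.098),"B",cap(s,B,.074))
s=np.load("scene0.npz")["pixels"][...,::-1]
c=[cv2.resize(s[y-45:y+45,x-45:x+45],(260,260),interpolation=2) for x,y in((367,222),(266,147),(380,285))]
cv2.imwrite("pics/crop.png",np.hstack(c))
E
```

```text
scene A (array([ 0.4976, -0.1375,  0.098 ]), (368, 210), array([24., 29.]), 0.0981) B (array([0.5448, 0.171 , 0.074 ]), (264, 137), array([18.1, 24.2]), 0.0745)
top A (array([ 0.5001, -0.1354,  0.098 ]), (381, 194), array([29. , 29.5]), 0.0982) B (array([0.5465, 0.1725, 0.074 ]), (216, 168), array([28.3, 28.7]), 0.0747)
```

View pics/crop.png

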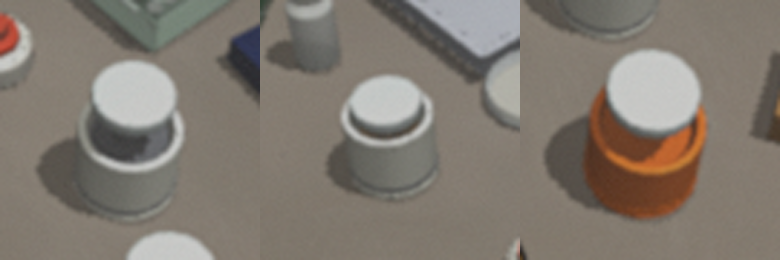

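The crop confirms it: the left canister is white, open, with a grey post and no sticks, so it is A. The middle one is white with a low cap and brown sticks, so it is B. The right one is orange and ruled out. A is at about (0.499,-0.1365) and B at about (0.5455,0.172).

```bash
python3 -m inch '[[1,-0.8,0,0,0],[1,-0.8,0,0,0],[1,-0.8,0,0,0],[1,-0.8,0,0,0],[1,-0.8,0,0,0]]' 20
python3 -m inch '[[1,-1,0,0,0],[1,-1,0,0,0],[1,-1,0,0,0],[1,-1,0,0,0],[1,-1,0,0,0]]'
python3 -m inch '[[1,-1,0,0,0],[1,-1,0,0,0],[1,-1,0,0,0],[0.8,-1,0,0,0],[0,-1,0,0,0]]'
```

```text
clock: 0.6
tool_pos: [0.2803, 0.5045, 0.2574]
eef_rot: [0.124, 0.992, -0.0, -0.0]
contact_force: [0.7, 0.8, -0.4]
opening: 0.569
clock: 1.1
tool_pos: [0.4052, 0.3793, 0.2574]
eef_rot: [0.125, 0.992, -0.0, -0.0]
contact_force: [0.8, -0.3, -0.1]
opening: 0.116
clock: 1.6
tool_pos: [0.5023, 0.2536, 0.2573]
eef_rot: [0.126, 0.992, 0.0, 0.001]
contact_force: [-0.2, -0.1, -0.2]
opening: 0.005
```

```bash
python3 -m inch '[[0,-1,0,0,0],[0,-1,0,0,0],[0,-1,0,0,0],[0,-1,0,0,0],[0,-1,0,0,0]]'
python3 -m inch '[[0,-1,0,0,0],[0,-1,0,0,0],[0,-1,0,0,0],[0,-1,0,0,0],[0,-1,0,0,0]]'
python3 -m inch '[[0,-1,0,0,0],[0,-1,0,0,0],[0,-1,0,0,0],[0,-1,0,0,0],[-0.1,-1,0,0,0]]'
python3 -m inch '[[0,-0.6,-1,0,0],[0,0,-1,0,0],[0,0,-1,0,0],[0,0,-0.8,0,0],[0,0,0,0,0]]'
python3 - <<'E'
from m import *
s=snap("top");cv2.imwrite("pics/t1.png",s["pixels"][100:300,200:500,::-1].repeat(2,0).repeat(2,1))
print(r.get_state()["tool_pos"])
E
```

```text
clock: 2.1
tool_pos: [0.4991, 0.1295, 0.2575]
eef_rot: [0.125, 0.992, -0.0, -0.0]
contact_force: [1.1, 0.1, -0.5]
opening: 0.002
clock: 2.6
tool_pos: [0.4991, 0.0046, 0.2575]
eef_rot: [0.125, 0.992, -0.0, -0.0]
contact_force: [0.3, -0.8, 0.6]
opening: 0.005
clock: 3.1
tool_pos: [0.4969, -0.1204, 0.2575]
eef_rot: [0.125, 0.992, 0.0, -0.0]
contact_force: [-0.4, -0.2, -0.2]
opening: 0.008
clock: 3.6
tool_pos: [0.4952, -0.1341, 0.1605]
eef_rot: [0.124, 0.992, 0.0, -0.003]
contact_force: [0.1, -0.7, 0.3]
opening: 0.002
[ 0.49612444 -0.13416942  0.16183751]
```

View pics/t1.png

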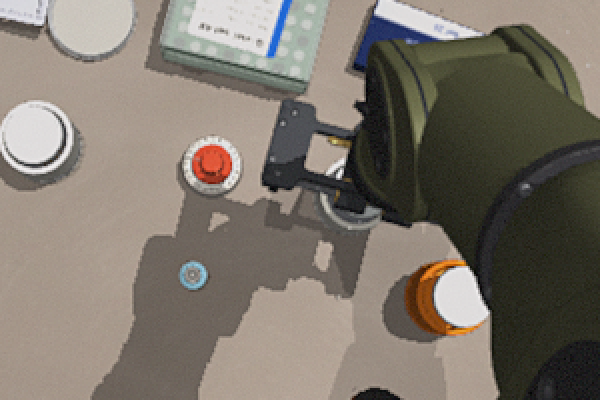

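The picture shows the gripper over A (crop ≈ (345,200)), clear of its neighbours. I'll press gradually and watch the force.

```bash
python3 -m inch '[[0.1,-0.1,-0.8,0,0],[0,0,-0.7,0,0],[0,0,-0.6,0,0],[0,0,-0.5,0,0],[0,0,-0.4,0,0]]'
python3 -m inch '[[0,0,-0.1,0,0],[0,0,-0.1,0,0],[0,0,0,0,0]]'
```

```text
clock: 4.15
tool_pos: [0.5005, -0.1372, 0.0883]
eef_rot: [0.125, 0.992, -0.0, 0.001]
contact_force: [0.5, -0.8, 2.7]
opening: 0.004
clock: 4.45
tool_pos: [0.5003, -0.137, 0.0832]
eef_rot: [0.125, 0.992, 0.0, 0.001]
contact_force: [0.5, -0.1, 1.9]
opening: 0.003
```

```bash
python3 -m inch '[[0,0,-0.08,0,0],[0,0,-0.06,0,0],[0,0,0,0,0]]'
```

```text
clock: 4.75
tool_pos: [0.5004, -0.137, 0.0812]
eef_rot: [0.125, 0.992, -0.0, 0.001]
contact_force: [-0.0, -0.6, 19.3]
opening: 0.005
```

19 N means the cap is at the stop. Now release, move over to B and check A.

```bash
python3 -m inch '[[0,0,0.3,0,0],[0,0,0.6,0,0],[0,0,1,0,0],[0,0,1,0,0],[0,0.5,1,0,0]]'
python3 -m inch '[[0.3,1,0,0,0],[0.3,1,0,0,0],[0.3,1,0,0,0],[0.3,1,0,0,0],[0.3,1,0,0,0]]'
python3 -m inch '[[0.3,1,0,0,0],[0,1,0,0,0],[0,1,0,0,0],[0,1,0,0,0],[0,1,0,0,0]]'
python3 -m inch '[[0,1,0,0,0],[0,0.8,0,0,0],[0,0,0,0,0]]'
python3 - <<'E'
from m import *
for n,c in(("scene",(367,215)),("top",(380,195))):
    s=snap(n)
    P=cloud(s);v,u=np.mgrid[:400,:640];k=(np.hypot(u-c[0],v-c[1])<22)&(P[...,2]>.066)
    print(n,k.sum(),np.percentile(P[...,2][k],[10,50,90]))
    cv2.imwrite(f"pics/{n}2.png",s["pixels"][...,::-1])
    try: print(cap(s,c,.074,25))
    except Exception as e: print(e)
E
```

```text
clock: 5.25
tool_pos: [0.4983, -0.1259, 0.1774]
eef_rot: [0.126, 0.992, -0.001, -0.001]
contact_force: [1.0, -0.8, -0.2]
opening: 0.004
clock: 5.75
tool_pos: [0.5363, 0.0017, 0.1765]
eef_rot: [0.124, 0.992, -0.0, -0.001]
contact_force: [1.1, -0.0, 0.4]
opening: 0.009
clock: 6.25
tool_pos: [0.5434, 0.1265, 0.1764]
eef_rot: [0.124, 0.992, -0.0, -0.001]
contact_force: [1.3, 0.3, -0.3]
opening: 0.006
clock: 6.55
tool_pos: [0.5433, 0.1746, 0.1765]
eef_rot: [0.122, 0.993, 0.001, -0.001]
contact_force: [-1.2, -0.0, -0.7]
opening: 0.004
scene 584 [0.07200911 0.07468245 0.07657076]
(array([ 0.4981, -0.1372,  0.074 ]), (367, 217), array([23.4, 28.4]), 0.0747)
top 694 [0.07251816 0.0749044  0.07717612]
(array([ 0.5002, -0.1352,  0.074 ]), (379, 196), array([28.4, 29. ]), 0.0749)
```

View pics/scene2.png

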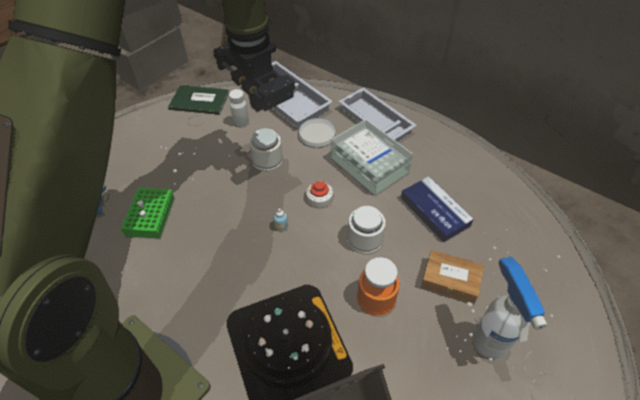

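The scene picture shows A latched shut at (367,217), cap at 0.0747 m in both views. The gripper is above B at (266,140). Now press B.

```bash
python3 -m inch '[[0.1,-0.1,-1,0,0],[0,0,-1,0,0],[0,0,-0.8,0,0],[0,0,-0.4,0,0],[0,0,-0.3,0,0]]'
python3 -m inch '[[0,0,-0.1,0,0],[0,0,-0.1,0,0],[0,0,-0.1,0,0],[0,0,0,0,0]]'
```

```text
clock: 7.15
tool_pos: [0.5465, 0.1659, 0.0886]
eef_rot: [0.126, 0.992, -0.001, -0.001]
contact_force: [-1.4, -1.1, 3.1]
opening: 0.008
clock: 7.55
tool_pos: [0.5475, 0.168, 0.0821]
eef_rot: [0.125, 0.992, 0.0, 0.001]
contact_force: [-0.3, -2.0, 2.0]
opening: 0.004
```

```bash
python3 -m inch '[[0,0,-0.08,0,0],[0,0,-0.04,0,0],[0,0,0,0,0]]'
```

```text
clock: 7.85
tool_pos: [0.5476, 0.1681, 0.0812]
eef_rot: [0.125, 0.992, 0.0, 0.001]
contact_force: [-3.5, -3.0, 21.4]
opening: 0.005
```

```bash
python3 -m inch '[[0,0,0.3,0,0],[0,0,0.6,0,0],[0,0,1,0,0],[0,0,1,0,0],[0,0,1,0,0]]'
python3 -m inch '[[0,0,1,0,0],[0,0,1,0,0],[0,1,0,0,0],[0,1,0,0,0],[0,1,0,0,0]]'
python3 -m inch '[[-0.5,1,0,0,0],[-0.5,1,0,0,0],[-0.5,1,0,0,0],[0,0,0,0,0],[0,0,0,0,0]]'
python3 - <<'E'
from m import *
for n,A,B in(("scene",(367,217),(264,130)),("top",(379,196),(216,168))):
    s=snap(n);cv2.imwrite(f"pics/{n}3.png",s["pixels"][...,::-1])
    for c,z in((A,.074),(B,.098)):
        try: print(n,cap(s,c,z,28))
        except Exception as e: print(n,c,"no",e)
print(r.get_state()["clock"],r.get_state()["contact_force"])
E
```

```text
clock: 8.35
tool_pos: [0.5471, 0.1691, 0.1773]
eef_rot: [0.124, 0.992, 0.001, 0.0]
contact_force: [0.2, 0.2, -0.3]
opening: 0.004
clock: 8.85
tool_pos: [0.5472, 0.2449, 0.2268]
eef_rot: [0.124, 0.992, 0.001, 0.001]
contact_force: [1.0, 0.5, -0.2]
opening: 0.006
clock: 9.35
tool_pos: [0.5092, 0.3191, 0.2263]
eef_rot: [0.123, 0.992, 0.0, 0.0]
contact_force: [0.9, -0.8, -0.2]
opening: 0.01
scene (array([ 0.4981, -0.1372,  0.074 ]), (367, 217), array([23.5, 28.4]), 0.0748)
scene (array([0.5444, 0.1702, 0.098 ]), (263, 129), array([18.1, 24.8]), 0.0981)
top (array([ 0.5002, -0.1354,  0.074 ]), (379, 196), array([28.4, 28.9]), 0.0749)
top (array([0.5466, 0.1726, 0.098 ]), (214, 166), array([28.9, 29.5]), 0.0982)
9.45 [0.13834131 0.12982891 0.57686803]
```

View pics/scene3.png

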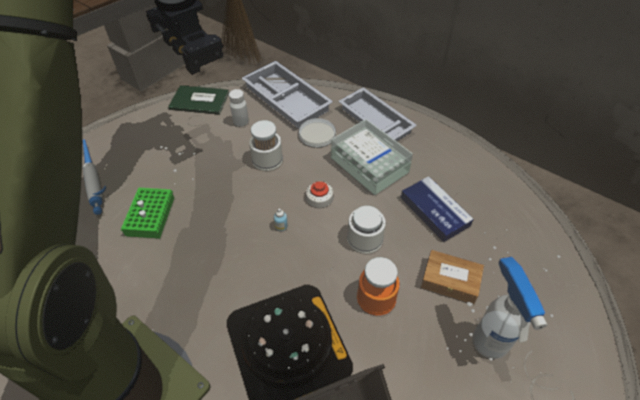

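B now stands open at (263,129), with the sticks visible. A is shut at (367,217), and the arm is clear of everything.

```bash
python3 -c "
from plant import r
r.finish_job()"
```

```text
the job is handed in; nothing more can be done
```

I pressed the empty white canister shut, then pressed the full one so it popped open, and handed the job in at about 9.5 s.

- **Presses:** I used closed fingers and took each cap to its stop. The wrist force at the stop was about 19 N on the empty canister and 21 N on the full one.
- **Final heights:** both cameras agreed. The empty canister's cap is at about 75 mm (latched shut) and the full one's at about 98 mm (fully up).
- **Clearance:** the arm was clear of everything, with about zero contact force.
- **Disagreements:** the two cameras differed by about 2 mm in horizontal position, which is within their calibration. No check failed.

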